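Roll the bearing sleeve up its service ramp

ROBOT

A 6-joint arm with a two-finger parallel gripper is mounted at the origin on the work surface; the furniture and walls round the work are solid. World frame = base frame: x ahead of the robot, y to its left, z up, the work surface at z = 0. Lengths are in m, angles in degrees, forces in N, time in s.
With the tool pointing down it reaches from about 0.35 to 0.95 m from the base axis. Payload 17.4 kg.
Tool frame: the origin (TCP) lies at the very end of the fingers, on their centre line; the grasp point (between the pads) lies robot.grip_depth behind it (robot.grip_depth is the distance from the TCP to the grasp point, in m); z points along the fingers, y is the line along which they close (so a half turn about z gives the same grasp; the last joint's range is limited). The gripper opens to 93 mm and grips with 3 to 60 N. Pads are 15 mm wide; open, the fingers measure 128 mm over their backs; the gripper's body (75 mm by 188 mm) begins 65 mm behind the grasp point.
Start: joints at [-74.53, 6.646, 82.598, -0, 90.757, -2.166], TCP at [0.204, -0.643, 0.179] pointing down, gripper open.
Joint ranges: [-162.19, 162.19], [-47.58, 125.68], [4.15, 143.07], [-65.23, 245.23], [0.69, 171.88], [-170.13, 170.13]. Speed limits (degrees/s): [108.29, 108.29, 127.2, 180, 180, 180].

INTERFACE

Orientations are given as a 3x3 rotation matrix whose columns are the frame's x, y, z axes.
In Python, from station import robot gives the robot as it stands.
- The arm moves only by the tool servo_tool, never from a script. Its argument "plan" is a list of rows, each a list of 7 numbers: the opening in per cent of the stroke, from 0 (shut) to 100 (fully open), then the shift along the tool's x, y, z scaled (see below), then the turn, a rotation vector about the tool's x, y, z scaled (see below). In form: [[claw, dx, dy, dz, wx, wy, wz], ...]. A call has 1 to 8 rows; each row is the pose to reach, as a shift and turn from the pose commanded when the call began, along the tool's axes at that moment, turning the shorter way round; what a row does not reach only later rows make up. The controller multiplies each number of a shift by 0.25 m and each number of a turn by 180 degrees. A row lasts 1/10 s, in which the tool goes at most 50 mm and 8.59 degrees, less where a joint would pass 70% of its speed; a pose out of reach is approached as far as the arm can. A call with a number of a shift or a turn outside -1 to 1 is refused whole. A call with a gripper value outside its range is refused whole. The fingers move at their own pace and stop on an object; the grip force is fixed at half the most. Time passes only in rows, so rows that repeat a pose let the fingers close. It gives the time, the measured TCP pose, the force, the opening and the grip force at its end, in the units of the state.
- robot.get_obs(): the state, without advancing time (a new reading comes with each control period).
- robot.grab_frame(name): name is "side" or "top"; returns a dict with "color" (400x640x3 uint8, red, green, blue), "z_map" (400x640 float32, m along the optical axis (not along the pixel's ray), 0 where there is no reading), "fovy" (degrees; the focal length in pixels is half the picture's height over the tangent of half this angle, whatever the lens; pixels are square), "cx", "cy" (the principal point, pixels), "extrinsics" (4x4, takes a point from camera to world coordinates). Camera axes: x right, y down, z forward; pixel columns grow to the right and rows downward; lengths in m; the calibration is good to about 2 mm. A picture is of the moment at which its call begins.
- robot.job_done(): hands the job in; it is judged then, once.
The state is a dict: "time_s": time; "joint_pos": joint angles; "dq": joint speeds; "tau": joint torques, N m; "ee_pos": TCP position; "tcp_rot": TCP orientation; "ft_force": force on the tool from outside, world axes, zero at the start; "wrist_torque": the same for the moment, N m; "opening": finger opening in m; "grasp_force": force on a finger pad.
Only numpy, scipy, OpenCV 4.12 (cv2) and the standard library are available. Lean on these libraries where they do the work, as an engineer would, in place of code of your own. Each camera call takes 0.05 s, during which the arm holds its last target. There are 200 camera calls.

TASK

Close the gripper's fingers and, with the outside of the fingertips only, slowly roll the bearing sleeve lying at the foot of the small ramp up the slope and over the crest until it drops into the seat against the stop plate. Stay behind it all the way so that it never gets away and never rolls back against the bar at the foot; do not pinch or lift it, and do not take it between the fingers. Leave the other things on the table where they stand, and finish clear of everything with the sleeve lying still in its seat.

Things in the scene. Friction and masses are not known exactly. Their poses are not given: they have to be found in the camera images.
- sleeve: the bearing sleeve: a plain, smooth, slippery steel cylinder 50 mm in diameter, 66 mm long, 0.2 to 0.4 kg, a dark recess in each end, lying across the level start of the ramp, free to roll. Origin at its centre, own y along the cylinder's axis (x and z turn as it rolls). Its near side starts 58 to 72 mm from the foot bar. Below 0.1 m/s is safe; over 0.35 m/s it counts as having got away
- ramp: fixed white ramp with aluminium side rails, 273 x 84 mm; track 72 mm wide, rails 14 mm above it. Origin at the centre of its underside on the table, x pointing uphill, y across, z up. Along x (mm): foot bar -136.5 to -128.5, level track (8 mm above the table) to -21.5, 12 degree slope to the crest at +88.5, 2.5 mm step down to the seat, stop plate's face at +126.5
- foot_bar: the aluminium bar across the low end of the ramp, part of it, 8 x 72 mm and 15 mm above the track; origin at the centre of its underside. A sleeve that rolls back strikes it. To the right of the ramp stand fixed furniture to keep clear of: two filter towers 0.35 m tall, one right of the foot and one nearer the robot, and a pump instrument 0.3 m tall right of the upper end
- slope_foot (a point): point on the track's middle line where the slope begins, on the surface, 8 mm above the table
- crest (a point): point on the track's middle line at the top edge of the slope, on the surface, 31.4 mm above the table. On the slope the sleeve rolls back if let go; past the crest it drops into the seat and stays
- seat (a point): where the sleeve's centre lies in its seat: 25 mm above the seat floor (28.9 mm above the table), 12 mm past the crest, about 1 mm of play to the stop plate. The stop plate stands 30 mm above the seat floor
- sample_tube: bystander: sample tube with a blue screw cap, standing, 35 x 36 x 118 mm; origin at the centre of its underside
- pot: bystander: small round pot with a grey lid, 44 mm in diameter, 29 mm high; origin at the centre of its underside
- small_vial: bystander: white vial with a black cap, 20 mm in diameter, 56 mm high, standing; origin at the centre of its underside
Not all that is in view belongs to the job. Leave any pink or red look-alike of the sleeve alone.

How it is judged:
By the outcome, as a careful person would: the job done as asked, in the order asked, and still so for the second after the job is handed in, with the robot touching nothing.
It also fails if it takes over 51 s, if anything falls off the work surface, if the arm or the gripper's body presses on something with over 40 N, if the wrist force passes 120 N, or if a joint passes its speed limit or range.

## Working session

There is one attempt and no reset: what is moved stays moved. The work goes in short steps, Python scripts to look and compute and a tool call to move; the robot and the scene stay as the last step left them, time stands still between calls to the robot, and variables do not carry over. Pictures are saved under pics/ and viewed, at most 13 in all, crops included, and the job is handed in when it is done.

Besides the shell and the picture viewer there is one more tool, called after ">>>" as name(argument=value, ...) on one line, values as JSON. servo_tool: Moves the arm, as the interface text tells. Shifts and turns lie within -1 to 1; 1 stands for 0.25 m of shift or 180 degrees of turn. Its arguments: {"type":"object","properties":{"plan":{"type":"array"}},"required":["plan"]}

```bash
mkdir -p pics; ls; python3 - <<'E'
from station import robot
import cv2,numpy as np
o=robot.get_obs()
for k in o: print(k,np.round(o[k],3).tolist())
print(robot.grip_depth)
for n in("side","top"):
    f=robot.grab_frame(n); np.savez(f"{n}0.npz",**f)
    cv2.imwrite(f"pics/{n}0.png",f["color"][:,:,::-1]); print(n,f["fovy"],f["cx"],f["cy"],np.round(f["extrinsics"],3).tolist())
E
```

```text
pics
time_s 0.0
joint_pos [-74.528, 6.674, 82.636, -0.001, 90.755, -2.166]
dq [-0.036, 0.022, 0.01, -0.017, 0.02, 0.039]
tau [0.001, -72.127, -62.261, 0.078, 0.024, -0.0]
ee_pos [0.204, -0.643, 0.178]
tcp_rot [[0.953, 0.303, -0.0], [0.303, -0.953, 0.001], [0.0, -0.001, -1.0]]
ft_force [-0.142, 0.057, 0.534]
wrist_torque [0.011, -0.004, 0.006]
grasp_force 0.0
opening 0.092
0.0188
side 54.44870587650816 312.6302330169498 201.6637085536377 [[0.992, -0.081, 0.095, 0.378], [-0.125, -0.605, 0.786, -0.557], [-0.006, -0.792, -0.61, 0.627], [0.0, 0.0, 0.0, 1.0]]
top 57.230577126555225 318.7931309416936 198.43340860273022 [[0.02, -0.997, 0.076, 0.394], [-1.0, -0.022, -0.022, 0.198], [0.023, -0.076, -0.997, 0.93], [0.0, 0.0, 0.0, 1.0]]
```

View pics/top0.png

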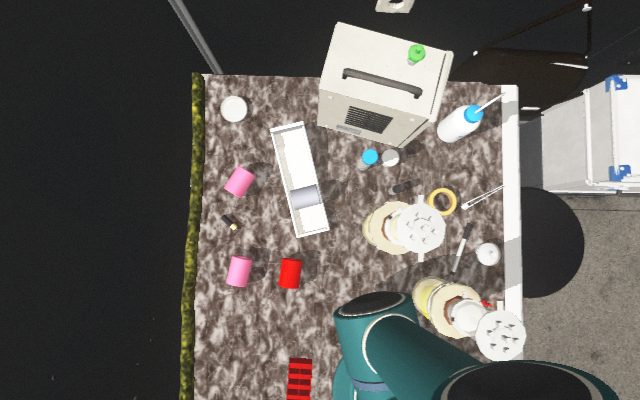

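View pics/side0.png

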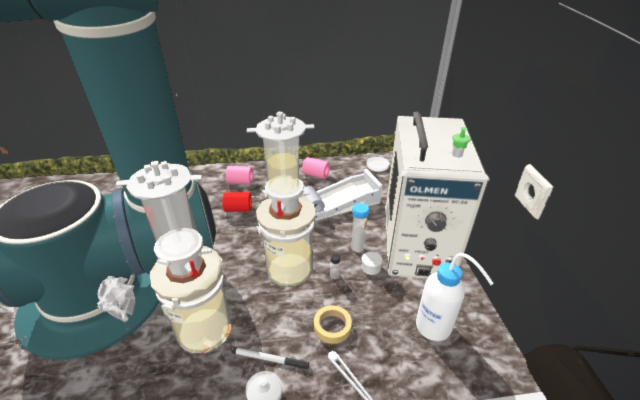

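The top view shows the steel sleeve at about (305,196) on the white ramp. The ramp's foot is near (313,235) and its stop end near (287,125). The pink cylinders at (239,181) and (238,271) and the red one at (290,273) lie on the table and are look-alikes. Only the grey one lies on the ramp, so that is the one meant. I'll confirm it in a crop and measure.

```bash
cat > h.py <<'E'
import numpy as np,cv2
def pts(f):
    z=f["z_map"]; H,W=z.shape; fl=H/2/np.tan(np.radians(f["fovy"]/2))
    u,v=np.meshgrid(np.arange(W),np.arange(H))
    p=np.stack([(u-f["cx"])/fl*z,(v-f["cy"])/fl*z,z,np.ones_like(z)],-1)@np.array(f["extrinsics"]).T
    p=p[...,:3]; p[z==0]=np.nan; return p
E
python3 - <<'E'
from h import *
f=np.load("top0.npz"); P=pts(f); c=f["color"].astype(int)
crop=f["color"][110:250,250:350,::-1]
cv2.imwrite("pics/crop0.png",cv2.resize(crop,None,fx=4,fy=4,interpolation=cv2.INTER_CUBIC))
print("table z",np.nanmedian(P[240:260,250:280,2]))
roi=np.zeros(c.shape[:2],bool); roi[115:242,262:335]=1
Z=P[...,2]
m=roi&(Z>0.006)&(Z<.09)&(c.max(2)-c.min(2)<40)&(np.abs(P[...,2])<.09)
n,l,s,_=cv2.connectedComponentsWithStats(m.astype(np.uint8)); k=1+np.argmax(s[1:,4]); m=l==k
q=P[m]; r=cv2.minAreaRect(q[:,:2].astype(np.float32)*1000); print("rect",r,m.sum(), cv2.boxPoints(r))
for u,v in [(305,196),(313,235),(312,228),(287,126),(288,130),(284,140),(292,165)]: print(u,v,P[v,u].round(4))
# tall things
for lo in(.1,.2,.3):
    t=(Z>lo)&(Z<.45)&(P[...,0]>.1)&(P[...,0]<.9)&(np.abs(P[...,1])<.6)
    n,l,s,ce=cv2.connectedComponentsWithStats(t.astype(np.uint8))
    for i in range(1,n):
        if s[i,4]>60: w=P[l==i]; print(lo,ce[i].round(),w.min(0).round(3),w.max(0).round(3))
E
```

```text
table z 0.0006680372129206358
rect ((507.88116455078125, 226.12173461914062), (272.7373962402344, 87.52359771728516), 14.95931625366211) 3776 [[364.83774 233.19914]
 [387.43048 148.64177]
 [650.92456 219.04433]
 [628.33185 303.60168]]
305 196 [0.4655 0.2118 0.0599]
313 235 [0.3722 0.1903 0.0015]
312 228 [0.3897 0.1933 0.0067]
287 126 [0.6334 0.259  0.0618]
288 130 [0.6295 0.2578 0.0399]
284 140 [0.6066 0.2678 0.0299]
292 165 [0.5454 0.2466 0.0232]
0.1 [158. 173.] [ 0.1   -0.582  0.1  ] [0.9   0.523 0.45 ]
0.1 [382.  82.] [ 0.594 -0.064  0.1  ] [0.782 0.188 0.32 ]
0.1 [469. 116.] [ 0.617 -0.21   0.1  ] [ 0.688 -0.122  0.203]
0.1 [369. 157.] [0.537 0.05  0.104] [0.571 0.085 0.121]
0.1 [406. 228.] [ 0.34  -0.021  0.103] [0.451 0.076 0.366]
0.1 [474. 320.] [ 0.171 -0.157  0.1  ] [ 0.283 -0.052  0.367]
0.1 [385. 340.] [ 0.1   -0.031  0.1  ] [0.258 0.146 0.45 ]
0.2 [104. 201.] [0.1   0.517 0.2  ] [0.852 0.523 0.45 ]
0.2 [384.  76.] [ 0.594 -0.064  0.2  ] [0.782 0.188 0.32 ]
0.2 [416. 228.] [ 0.342 -0.021  0.2  ] [0.449 0.061 0.366]
0.2 [488. 328.] [ 0.186 -0.152  0.2  ] [ 0.281 -0.068  0.367]
0.2 [393. 347.] [ 0.1  -0.01  0.2 ] [0.247 0.124 0.45 ]
0.3 [ 91. 202.] [0.107 0.517 0.3  ] [0.787 0.523 0.45 ]
0.3 [417.  51.] [0.694 0.001 0.3  ] [0.724 0.029 0.32 ]
0.3 [420. 228.] [ 0.342 -0.021  0.335] [0.449 0.061 0.366]
0.3 [498. 334.] [ 0.186 -0.148  0.3  ] [ 0.281 -0.068  0.367]
0.3 [406. 355.] [ 0.145 -0.01   0.3  ] [0.238 0.086 0.45 ]
```

View pics/crop0.png

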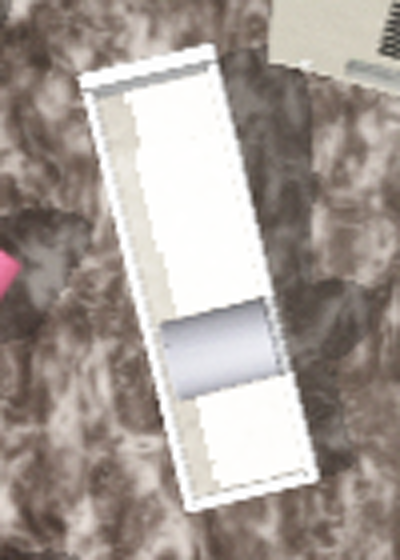

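The crop shows one plain grey cylinder lying across the ramp's level part, at crop (222,345), full-image (305,196). That confirms the sleeve. I'll measure it, then plan the approach. The tool's y will lie along the ramp, so that the wide gripper body misses the pump.

```bash
cat >> h.py <<'E'
C=np.array([.5079,.2261]); A=np.radians(14.96)
U=np.array([np.cos(A),np.sin(A)]); V=np.array([-U[1],U[0]])
def loc(p): d=np.asarray(p)[...,:2]-C; return np.stack([d@U,d@V,np.asarray(p)[...,2]],-1)
def sleeve(f):
    L=loc(pts(f)); x,y,z=L[...,0],L[...,1],L[...,2]
    prof=8e-3+np.clip(x+.0215,0,.11)*np.tan(np.radians(12))
    m=(abs(x)<.12)&(abs(y)<.034)&(z>prof+.034)&(z<prof+.06); q=L[m]
    return len(q),q.min(0).round(4),q.max(0).round(4),(q[q[:,2]>np.quantile(q[:,2],.85)].mean(0)).round(4)
def go(o,lx,ly,z,yaw=A+np.pi/2):
    p=np.append(C+lx*U+ly*V,z); R=np.array(o["tcp_rot"]); s=R.T@(p-np.array(o["ee_pos"]))/.25
    Z=np.array([0,0,-1.]); X=np.array([np.cos(yaw),np.sin(yaw),0]); T=np.stack([X,np.cross(Z,X),Z],1)
    w=cv2.Rodrigues(R.T@T)[0].ravel()/np.pi
    return p.round(4),s.round(4),w.round(4)
E
python3 - <<'E'
from h import *
f=np.load("top0.npz"); print(*sleeve(f))
L=loc(pts(f))
for xx in(-.12,-.1,.0,.03,.06,.08,.1,.12):
    m=(abs(L[...,0]-xx)<.006)&(abs(L[...,1])<.055)&(L[...,2]>.005)&(L[...,2]<.12); q=L[m]
    print(xx,q[:,1].min().round(4),q[:,1].max().round(4),np.median(q[:,2]).round(4))
from station import robot
o=robot.get_obs()
R=np.array(o["tcp_rot"])
for w in[(.4,-.5,.43),(.5,-.3,.45),(.46,-.05,.45),(.43,.2,.45)]: print(w,(R.T@(np.array(w)-o["ee_pos"])/.25).round(3))
print(go(o,-.095,0,.45))
E
```

```text
525 [-0.068  -0.0337  0.0422] [-0.0208  0.0323  0.0619] [-0.0443 -0.0003  0.0595]
-0.12 -0.0406 0.0425 0.0089
-0.1 -0.0416 0.0427 0.009
0.0 -0.0407 0.0428 0.0135
0.03 -0.0403 0.0428 0.0199
0.06 -0.0405 0.0436 0.0262
0.08 -0.0403 0.0428 0.0304
0.1 -0.0439 0.0429 0.0296
0.12 -0.0437 0.0432 0.03
(0.4, -0.5, 0.43) [ 0.919 -0.309 -1.006]
(0.5, -0.3, 0.45) [ 1.542 -0.951 -1.086]
(0.46, -0.05, 0.45) [ 1.693 -1.952 -1.085]
(0.43, 0.2, 0.45) [ 1.882 -2.941 -1.084]
(array([0.4161, 0.2016, 0.45  ]), array([ 1.8306, -2.9643, -1.0838]), array([-3.000e-04, -2.000e-04, -4.851e-01]))
```

>>> servo_tool(plan=[[0,0,0,-0.2,0,0,0],[0,0.1,0,-0.4,0,0,0],[0,0.25,-0.05,-0.6,0,0,0],[0,0.45,-0.15,-0.8,0,0,0],[0,0.6,-0.22,-0.97,0,0,0],[0,0.78,-0.27,-1,0,0,0],[0,0.92,-0.31,-1,0,0,0],[0,0.92,-0.31,-1,0,0,0]])

```text
time_s: 0.9
ee_pos: [0.4023, -0.4978, 0.4304]
tcp_rot: [[0.953, 0.304, 0.001], [0.304, -0.953, -0.001], [0.001, 0.001, -1.0]]
ft_force: [-0.5, 0.2, 0.8]
opening: 0.0332
grasp_force: 0.0
```

>>> servo_tool(plan=[[0,0.12,-0.12,-0.05,0,0,-0.04],[0,0.25,-0.25,-0.08,0,0,-0.08],[0,0.37,-0.38,-0.08,0,0,-0.12],[0,0.5,-0.5,-0.08,0,0,-0.16],[0,0.6,-0.65,-0.08,0,0,-0.2],[0,0.65,-0.8,-0.08,0,0,-0.24],[0,0.7,-1,-0.08,0,0,-0.28],[0,0.7,-1,-0.08,0,0,-0.28]])

```text
time_s: 1.7
ee_pos: [0.4909, -0.2043, 0.4501]
tcp_rot: [[0.366, 0.931, 0.002], [0.931, -0.366, -0.0], [0.001, 0.002, -1.0]]
ft_force: [0.2, -0.2, 1.1]
opening: 0.0007
grasp_force: 0.0
```

```bash
python3 - <<'E'
from h import *
from station import robot
o=robot.get_obs()
for k in("time_s","joint_pos","ee_pos","tcp_rot","opening","ft_force"): print(k,np.round(o[k],3).tolist())
print(*go(o,-.095,.001,.45))
E
```

```text
time_s 1.7
joint_pos [-25.375, -7.819, 71.78, 0.046, 115.941, -3.871]
ee_pos [0.491, -0.204, 0.45]
tcp_rot [[0.366, 0.931, 0.002], [0.931, -0.366, -0.0], [0.001, 0.002, -1.0]]
opening 0.001
ft_force [0.214, -0.217, 1.083]
[0.4159 0.2025 0.45  ] [ 1.4045e+00 -8.7540e-01 -1.0000e-04] [ 0.0006 -0.     -0.2025]
```

>>> servo_tool(plan=[[0,0.15,-0.09,0,0,0,-0.03],[0,0.3,-0.18,0,0,0,-0.06],[0,0.45,-0.28,0,0,0,-0.09],[0,0.6,-0.37,0,0,0,-0.12],[0,0.75,-0.47,0,0,0,-0.15],[0,0.88,-0.56,0,0,0,-0.18],[0,0.98,-0.62,0,0,0,-0.2025],[0,0.98,-0.62,0,0,0,-0.2025]])

```text
time_s: 2.5
ee_pos: [0.4387, 0.0789, 0.4489]
tcp_rot: [[-0.255, 0.967, 0.0], [0.967, 0.255, 0.0], [0.0, 0.0, -1.0]]
ft_force: [0.8, 0.4, 0.2]
opening: 0.0005
grasp_force: 0.0
```

```bash
python3 - <<'E'
from h import *
from station import robot
o=robot.get_obs()
for k in("time_s","joint_pos","ee_pos"): print(k,np.round(o[k],3).tolist())
print(*go(o,-.095,.001,.2))
E
```

```text
time_s 2.5
joint_pos [6.904, -18.008, 80.314, 0.023, 117.689, -7.846]
ee_pos [0.439, 0.079, 0.449]
[0.4159 0.2025 0.2   ] [0.5011 0.0376 0.9959] [ 0.     -0.0001 -0.0011]
```

>>> servo_tool(plan=[[0,0.15,0.01,0,0,0,0],[0,0.3,0.02,0,0,0,0],[0,0.5,0.04,0.05,0,0,-0.001],[0,0.5,0.04,0.2,0,0,-0.001],[0,0.5,0.04,0.38,0,0,-0.001],[0,0.5,0.04,0.55,0,0,-0.001],[0,0.5,0.04,0.7,0,0,-0.001],[0,0.5,0.04,0.8,0,0,-0.001]])

```text
time_s: 3.3
ee_pos: [0.4174, 0.1992, 0.2457]
tcp_rot: [[-0.251, 0.968, -0.002], [0.968, 0.251, -0.001], [-0.001, -0.003, -1.0]]
ft_force: [-0.5, 0.1, 0.5]
opening: 0.0006
grasp_force: 0.0
```

```bash
python3 - <<'E'
from h import *
from station import robot
fr=[robot.grab_frame(n) for n in("side","top")]
cv2.imwrite("pics/both1.png",cv2.resize(np.vstack([f["color"] for f in fr])[:,:,::-1],(480,600)))
o=robot.get_obs()
for k in("time_s","joint_pos","ee_pos","tau"): print(k,np.round(o[k],3).tolist())
print(sleeve(fr[1]),*go(o,-.095,.001,.1)); print(loc(o["ee_pos"]))
E
```

```text
time_s 3.4
joint_pos [22.366, -20.663, 101.375, -0.012, 99.582, 7.816]
ee_pos [0.417, 0.199, 0.245]
tau [0.305, -33.866, -60.31, 0.087, -0.93, 0.0]Traceback (most recent call last):
  File "<stdin>", line 7, in <module>
  File "h.py", line 14, in sleeve
    return len(q),q.min(0).round(4),q.max(0).round(4),(q[q[:,2]>np.quantile(q[:,2],.85)].mean(0)).round(4)
                  ~~~~~^^^
    return umr_minimum(a, axis, None, out, keepdims, initial, where)
ValueError: zero-size array to reduction operation minimum which has no identity
```

View pics/both1.png

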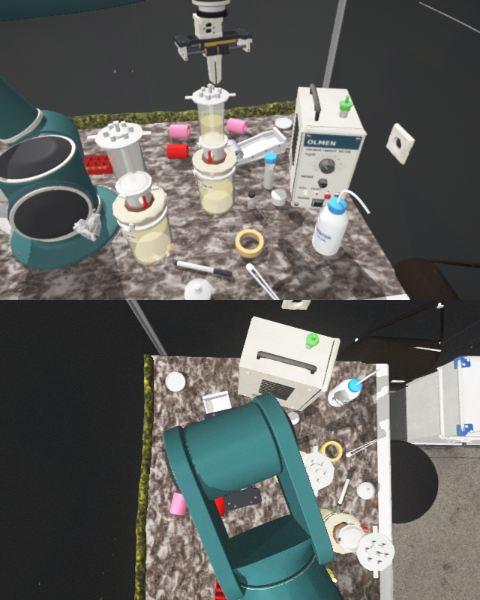

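The side view shows the gripper above the ramp, with its long body lying along the ramp and clear of the tower. In the top view the high forearm hides the ramp, so I'll rely on the measured geometry, forces and side view. Descending next.

```bash
python3 - <<'E'
from h import *
from station import robot
o=robot.get_obs()
print(*go(o,-.097,.001,.06),loc(o["ee_pos"]).round(4))
E
```

```text
[0.4139 0.202  0.06  ] [ 0.0152 -0.005   0.7418] [-0.0016  0.0003 -0.0023] [-0.0948 -0.0026  0.2455]
```

>>> servo_tool(plan=[[0,0.015,-0.005,0.12,0,0,0],[0,0.015,-0.005,0.25,0,0,0],[0,0.015,-0.005,0.4,0,0,0],[0,0.015,-0.005,0.52,0,0,0],[0,0.015,-0.005,0.63,0,0,0],[0,0.015,-0.005,0.7,0,0,0],[0,0.015,-0.005,0.74,0,0,0],[0,0.015,-0.005,0.74,0,0,0]])

```text
time_s: 4.2
ee_pos: [0.4157, 0.2033, 0.0641]
tcp_rot: [[-0.252, 0.968, -0.001], [0.968, 0.252, -0.0], [-0.0, -0.001, -1.0]]
ft_force: [0.5, -0.3, 0.5]
opening: 0.0001
grasp_force: 0.0
```

```bash
python3 - <<'E'
from h import *
from station import robot
f=robot.grab_frame("side")
cv2.imwrite("pics/side2.png",cv2.resize(f["color"][110:260,220:420,::-1],None,fx=4,fy=4,interpolation=cv2.INTER_CUBIC))
o=robot.get_obs()
print(o["time_s"],*go(o,-.093,.001,.020),loc(o["ee_pos"]).round(4),o["ft_force"])
E
```

```text
4.25 [0.4178 0.2031 0.02  ] [-0.0035  0.0064  0.1799] [ 0.0002 -0.     -0.0019] [-0.0946  0.0019  0.065 ] [-0.07314885  0.07562852  0.22339668]
```

View pics/side2.png

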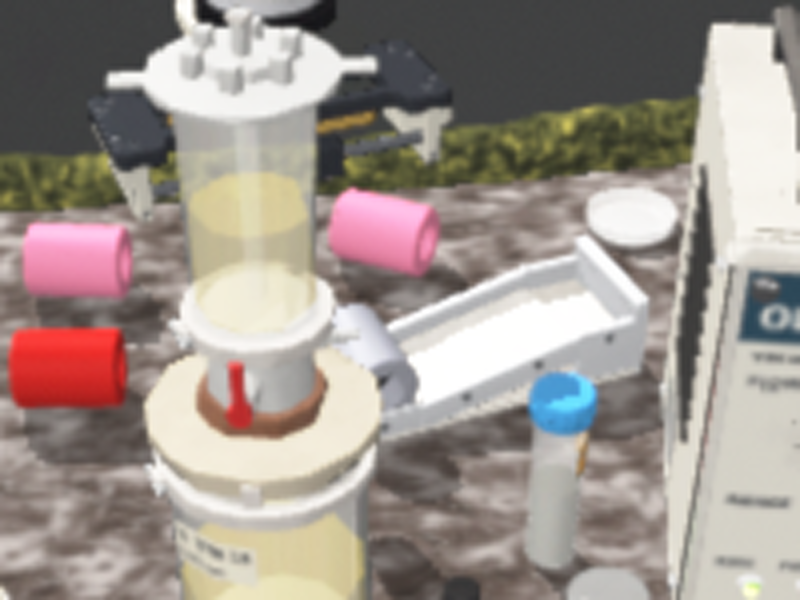

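The side crop shows the sleeve at crop (380,350), undisturbed. The gripper is behind it, the ramp is clear ahead, and the pump is well to the right. Lowering to the track behind it.

>>> servo_tool(plan=[[0,-0.003,0,0.04,0,0,-0.002],[0,-0.003,0,0.08,0,0,-0.002],[0,-0.003,0,0.12,0,0,-0.002],[0,-0.003,0,0.15,0,0,-0.002],[0,-0.003,0,0.175,0,0,-0.002],[0,-0.003,0,0.175,0,0,-0.002]])

```text
time_s: 4.85
ee_pos: [0.4151, 0.2026, 0.0192]
tcp_rot: [[-0.259, 0.966, -0.001], [0.966, 0.259, -0.001], [-0.0, -0.001, -1.0]]
ft_force: [-0.5, -0.4, 0.4]
opening: 0.0006
grasp_force: 0.0
```

>>> servo_tool(plan=[[0,0,0.008,0,0,0,0],[0,0,0.016,0,0,0,0],[0,0,0.024,0,0,0,0],[0,0,0.032,0,0,0,0],[0,0,0.04,0,0,0,0]])

```text
time_s: 5.35
ee_pos: [0.4255, 0.2055, 0.0203]
tcp_rot: [[-0.259, 0.966, 0.0], [0.966, 0.259, 0.0], [0.0, 0.0, -1.0]]
ft_force: [-0.3, -0.4, 0.7]
opening: 0.0004
grasp_force: 0.0
```

```bash
cat > t.py <<'E'
from h import *
from station import robot
import sys
f=robot.grab_frame("side"); o=robot.get_obs()
print(o["time_s"],loc(o["ee_pos"]).round(4),"F loc",(np.array(o["ft_force"])[:2]@np.stack([U,V],1)).round(2),np.round(o["ft_force"][2],2),"tool y",np.round(np.array(o["tcp_rot"])[:,1],4))
# visible sleeve: top-line points in local frame
L=loc(pts(f)); x,y,z=L[...,0],L[...,1],L[...,2]
prof=8e-3+np.clip(x+.0215,0,.11)*np.tan(np.radians(12))
c=f["color"].astype(int)
ramp=(abs(x)<.12)&(abs(y)<.036)&(z>prof+.02)&(z<.1)
ramp&=x>o["ee_pos"][0]*0+loc(o["ee_pos"])[0]+.014
q=L[ramp]
if len(q)>5: print(len(q),"x",np.percentile(q[:,0],[2,50,98]).round(4),"y",q[:,1].min().round(3),q[:,1].max().round(3),"z",np.percentile(q[:,2],[50,98]).round(4))
if len(sys.argv)>1: cv2.imwrite(f"pics/{sys.argv[1]}.png",cv2.resize(f["color"][110:260,220:420,::-1],None,fx=4,fy=4,interpolation=cv2.INTER_CUBIC))
E
python3 t.py
```

```text
5.4 [-0.0848  0.0014  0.0203] F loc [0.13 0.75] 0.18 tool y [9.658e-01 2.592e-01 2.000e-04]
233 x [-0.0584 -0.0403 -0.0233] y -0.035 0.032 z [0.056  0.0598]
```

>>> servo_tool(plan=[[0,0,0.006,0,0,0,0],[0,0,0.012,0,0,0,0],[0,0,0.018,0,0,0,0],[0,0,0.024,0,0,0,0],[0,0,0.03,0,0,0,0],[0,0,0.036,0,0,0,0],[0,0,0.042,0,0,0,0],[0,0,0.048,0,0,0,0]])

```text
time_s: 6.2
ee_pos: [0.4369, 0.2086, 0.0202]
tcp_rot: [[-0.259, 0.966, 0.0], [0.966, 0.259, 0.0], [0.0, 0.0, -1.0]]
ft_force: [0.1, 0.6, -0.3]
opening: 0.0004
grasp_force: 0.0
```

```bash
python3 t.py side3
```

```text
6.25 [-0.0729  0.0014  0.0202] F loc [-0.67 -0.57] 0.21 tool y [9.658e-01 2.593e-01 1.000e-04]
218 x [-0.0564 -0.0387 -0.0223] y -0.036 0.032 z [0.0558 0.0595]
```

View pics/side3.png

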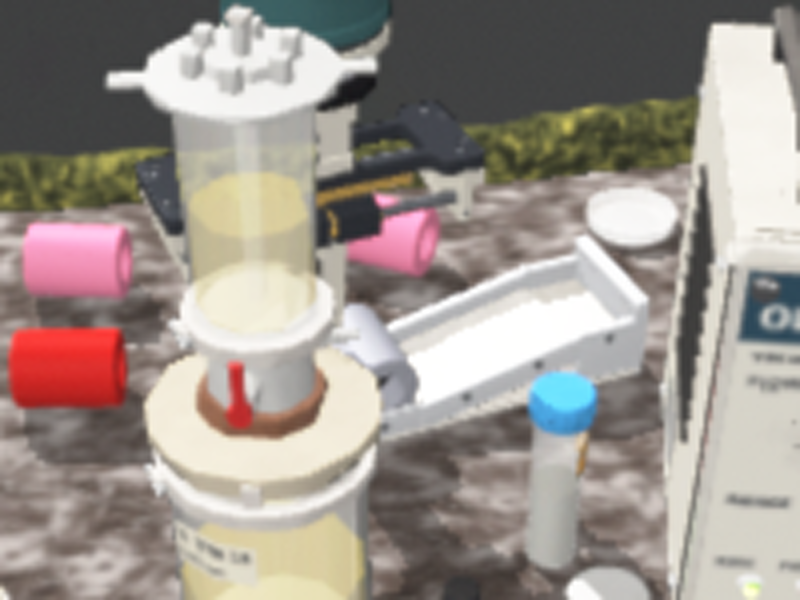

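The crop shows the closed fingers just behind the sleeve, which is still at about (380,355). Contact is about to begin, so I'll continue slowly.

>>> servo_tool(plan=[[0,0,0.006,0,0,0,0],[0,0,0.012,0,0,0,0],[0,0,0.018,0,0,0,0],[0,0,0.024,0,0,0,0],[0,0,0.03,0,0,0,0],[0,0,0.036,0,0,0,0],[0,0,0.042,0,0,0,0],[0,0,0.048,0,0,0,0]])

```text
time_s: 7.05
ee_pos: [0.4485, 0.2117, 0.0202]
tcp_rot: [[-0.259, 0.966, -0.0], [0.966, 0.259, 0.0], [0.0, -0.0, -1.0]]
ft_force: [0.0, 0.1, 0.1]
opening: 0.0005
grasp_force: 0.0
```

```bash
python3 t.py
```

```text
7.1 [-0.0609  0.0014  0.0202] F loc [ 0.27 -0.59] 0.53 tool y [9.658e-01 2.592e-01 1.000e-04]
153 x [-0.0468 -0.034  -0.021 ] y -0.036 0.028 z [0.0548 0.0853]
```

```bash
cat >> t.py <<'E'
from scipy.optimize import least_squares
def fit(f,ex=-9.):
    L=loc(pts(f)); x,y,z=L[...,0],L[...,1],L[...,2]
    prof=8e-3+np.clip(x+.0215,0,.11)*np.tan(np.radians(12))
    q=L[(abs(x)<.115)&(abs(y)<.029)&(z>prof+.016)&(z<.09)&(x>ex)]
    b=None
    for x0 in np.arange(-.05,.11,.01):
        r=least_squares(lambda p:np.hypot(q[:,0]-p[0],q[:,2]-p[1])-.025,[x0,.035+max(0,x0+.02)*.21],loss="soft_l1",f_scale=.001)
        if b is None or r.cost<b.cost: b=r
    return len(q),b.x.round(4),round(b.cost/len(q)*1e6,2)
print("fit",fit(f,loc(o["ee_pos"])[0]+.008))
E
python3 t.py; python3 - <<'E'
import sys; sys.argv=["t"]
exec(open("t.py").read())
print("start", fit(np.load("side0.npz")),fit(np.load("top0.npz")))
E
```

```text
7.15 [-0.0611  0.0014  0.0202] F loc [0.6 0.5] -0.02 tool y [ 9.658e-01  2.592e-01 -1.000e-04]
156 x [-0.0469 -0.034  -0.0216] y -0.036 0.026 z [0.0546 0.0879]
fit (129, array([-0.0528,  0.0385]), np.float64(3.76))
7.2 [-0.0612  0.0014  0.0202] F loc [-0.14 -0.7 ] 0.92 tool y [ 9.658e-01  2.593e-01 -1.000e-04]
151 x [-0.047  -0.0342 -0.0217] y -0.036 0.028 z [0.0543 0.0793]
fit (129, array([-0.0527,  0.0385]), np.float64(4.06))
start (164, array([-0.0452,  0.0335]), np.float64(1.35)) (490, array([-0.044 ,  0.0333]), np.float64(0.5))
```

```bash
python3 - <<'E'
s=open("t.py").read()
i=s.index("from scipy"); s=s[:i]+'''from scipy.optimize import least_squares
def cz(x):
    return .0335+np.clip((x+.0241)*np.tan(np.radians(12)),0,.0235) if x<.0833 else .0565 if x<.092 else .054
def fit(f,ex=-9.):
    L=loc(pts(f)); x,y,z=L[...,0],L[...,1],L[...,2]
    prof=8e-3+np.clip(x+.0215,0,.11)*np.tan(np.radians(12))
    q=L[(abs(x)<.115)&(abs(y)<.029)&(z>prof+.018)&(z<.083)&(x>ex)]
    g=np.arange(-.06,.11,.0005)
    c=[np.sum(abs(np.hypot(q[:,0]-a,q[:,2]-cz(a))-.025)<.0025) for a in g]
    return len(q),max(c),g[np.array(c)>=max(c)-1].mean().round(4)
print("fit",fit(f,loc(o["ee_pos"])[0]+.015))
'''
open("t.py","w").write(s)
E
python3 - <<'E'
import sys; sys.argv=["t","side4"]
exec(open("t.py").read())
print("start", fit(np.load("side0.npz")),fit(np.load("top0.npz")))
E
```

```text
7.25 [-0.0612  0.0014  0.0202] F loc [ 0.67 -0.11] -0.28 tool y [ 9.658e-01  2.592e-01 -1.000e-04]
155 x [-0.0467 -0.0336 -0.0214] y -0.036 0.027 z [0.0545 0.081 ]
fit (92, np.int64(79), np.float64(-0.0445))
start (160, np.int64(144), np.float64(-0.0437)) (490, np.int64(461), np.float64(-0.0445))
```

View pics/side4.png

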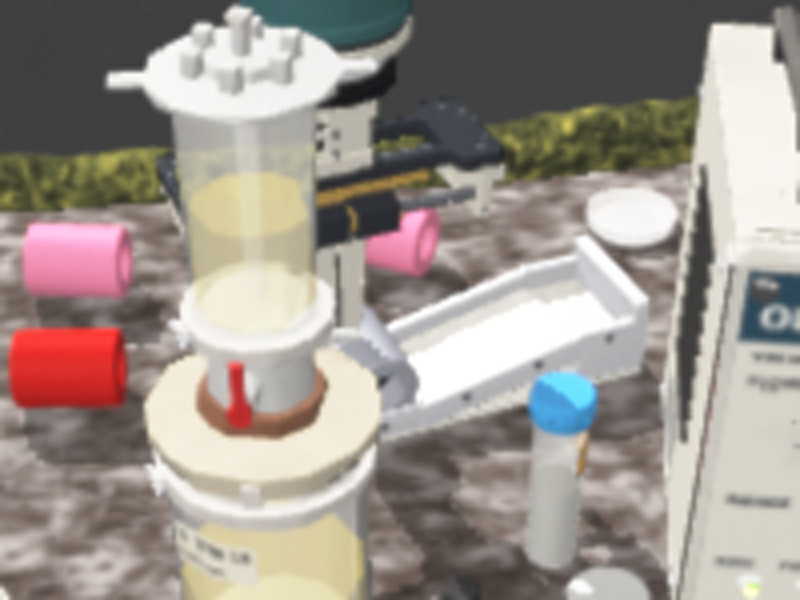

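The crop shows the fingers at about (345,290) just behind the sleeve, whose end circle is still at about (395,370). I'll check where the finger surface is in the same camera frame.

```bash
python3 - <<'E'
import sys; sys.argv=["t"]
exec(open("t.py").read())
L=loc(pts(f))
for lo in np.arange(.055,.13,.01):
    q=L[(abs(L[...,0]+.06)<.06)&(abs(L[...,1])<.05)&(L[...,2]>lo)&(L[...,2]<lo+.01)]
    if len(q): print(round(lo,3),len(q),np.percentile(q[:,0],[0,5,50,95,100]).round(3),np.percentile(q[:,1],[0,5,50,95]).round(3))
print(np.round(o["joint_pos"],2),np.round(o["ee_pos"],4))
fl=200/np.tan(np.radians(f["fovy"]/2)); M=np.linalg.inv(f["extrinsics"])
def px(lx,ly,z):
    p=M@np.append(C+lx*U+ly*V,[z,1]); return (p[:2]/p[2]*fl+[f["cx"],f["cy"]]-[220,110])*4
for a in [(-.061,.0014,.020),(-.061,.0014,.09),(-.0445,-.033,.0335),(-.0195,-.033,.0335),(.1265,-.036,.059)]: print(a,px(*a).round())
E
```

```text
7.3 [-0.0612  0.0014  0.0202] F loc [ 0.15 -0.18] -0.12 tool y [ 9.658e-01  2.592e-01 -1.000e-04]
155 x [-0.0469 -0.034  -0.0211] y -0.035 0.027 z [0.0548 0.0854]
fit (88, np.int64(80), np.float64(-0.0442))
0.055 103 [-0.059 -0.055 -0.042 -0.032 -0.031] [-0.036 -0.034 -0.015  0.014]
0.065 13 [-0.063 -0.063 -0.055 -0.05  -0.05 ] [-0.009 -0.009 -0.007 -0.006]
0.075 20 [-0.065 -0.064 -0.056 -0.049 -0.046] [-0.01  -0.009 -0.007 -0.004]
0.085 27 [-0.063 -0.062 -0.055 -0.047 -0.047] [-0.01  -0.01  -0.007 -0.005]
0.095 29 [-0.067 -0.066 -0.057 -0.047 -0.047] [-0.01  -0.009 -0.007 -0.005]
0.105 37 [-0.074 -0.072 -0.059 -0.047 -0.046] [-0.01  -0.009 -0.007 -0.005]
0.115 45 [-0.075 -0.074 -0.059 -0.047 -0.046] [-0.01  -0.009 -0.007 -0.004]
0.125 23 [-0.075 -0.073 -0.06  -0.049 -0.046] [-0.01  -0.01  -0.007 -0.006]
[ 22.32 -11.03 114.79   0.    76.25   7.29] [0.4484 0.2116 0.0202]
(-0.061, 0.0014, 0.02) [335. 383.]
(-0.061, 0.0014, 0.09) [333. 292.]
(-0.0445, -0.033, 0.0335) [380. 391.]
(-0.0195, -0.033, 0.0335) [418. 382.]
(0.1265, -0.036, 0.059) [631. 298.]
```

```bash
python3 - <<'E'
import sys; sys.argv=["t","side5"]
exec(open("t.py").read())
L=loc(pts(f))*1000; L0=loc(pts(np.load("side0.npz")))*1000
for v in range(180,212,2):
    print(v,[tuple(L[v,u].round().astype(int).tolist()) for u in(304,307,310,313,317,321,324)])
print()
for v in range(186,212,4):
    print(v,[tuple(L0[v,u].round().astype(int).tolist()) for u in(304,307,310,313,317,321,324)])
cv2.imwrite("pics/zoom5.png",cv2.resize(np.hstack([np.load("side0.npz")["color"][160:225,280:345],f["color"][160:225,280:345]])[:,:,::-1],None,fx=6,fy=6,interpolation=cv2.INTER_NEAREST))
E
```

```text
7.35 [-0.0613  0.0014  0.0202] F loc [-0.97  0.02] 0.23 tool y [ 9.658e-01  2.593e-01 -1.000e-04]
151 x [-0.0467 -0.0339 -0.0213] y -0.036 0.026 z [0.0547 0.0877]
fit (91, np.int64(80), np.float64(-0.0442))
180 [(-62, -6, 104), (-54, -6, 102), (-47, -8, 101), (14, 124, 2), (25, 121, 0), (36, 118, -1), (43, 113, 0)]
182 [(-62, -5, 97), (-53, -3, 94), (-47, -8, 95), (11, 118, -1), (21, 113, 0), (31, 106, 2), (39, 104, 0)]
184 [(-62, -5, 91), (-54, -5, 89), (-46, -6, 88), (6, 106, 1), (18, 104, 0), (29, 101, -1), (35, 94, 1)]
186 [(-62, -5, 86), (-55, -9, 86), (-47, -6, 82), (3, 97, 1), (14, 95, -1), (23, 88, 2), (32, 87, 0)]
188 [(-61, -2, 77), (-55, -8, 80), (-37, 20, 56), (-26, 25, 50), (10, 85, 0), (20, 82, 0), (11, 41, 29)]
190 [(-63, -7, 75), (-55, -8, 74), (-41, 10, 58), (-32, 11, 55), (7, 77, 0), (2, 39, 27), (9, 35, 27)]
192 [(-126, -179, 203), (-121, -181, 203), (-44, 0, 59), (-37, -1, 58), (-11, 36, 26), (1, 36, 22), (10, 37, 19)]
194 [(-128, -182, 201), (-122, -184, 201), (-48, -8, 59), (-41, -11, 60), (-27, -4, 51), (0, 34, 17), (9, 35, 14)]
196 [(-60, 1, 51), (-56, -8, 56)
[... 1176 characters left out ...]
 0), (0, 35, 30), (9, 36, 26)]
194 [(-128, -183, 202), (-123, -185, 202), (-47, -6, 58), (-40, -9, 58), (-28, -6, 53), (0, 33, 18), (9, 34, 15)]
198 [(-116, -149, 165), (-57, -12, 53), (-52, -19, 57), (-47, -26, 60), (-37, -26, 57), (-5, 23, 13), (1, 16, 17)]
202 [(-120, -161, 165), (-115, -163, 165), (-109, -165, 165), (-50, -34, 54), (-40, -34, 51), (-30, -35, 49), (-4, 5, 12)]
206 [(-125, -174, 166), (-119, -174, 165), (-115, -178, 166), (-108, -176, 163), (-32, -16, 23), (-30, -35, 36), (-21, -35, 33)]
210 [(-128, -180, 162), (-124, -186, 165), (-119, -190, 167), (-113, -189, 164), (-37, -27, 20), (-28, -32, 21), (-21, -35, 21)]<stdin>:5: RuntimeWarning: invalid value encountered in cast
```

View pics/zoom5.png

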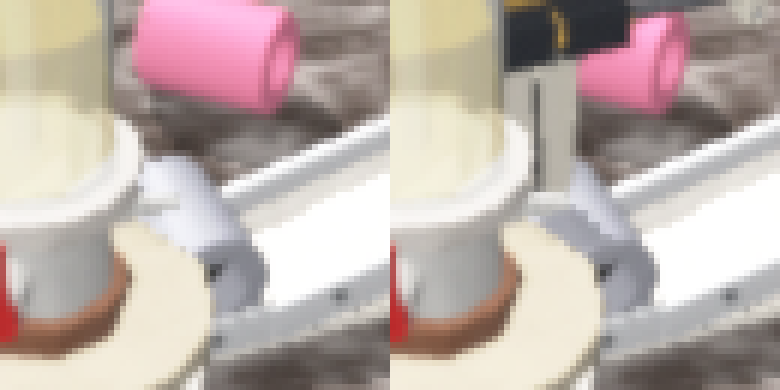

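```bash
python3 - <<'E'
from h import *
f=np.load("side0.npz"); fl=200/np.tan(np.radians(f["fovy"]/2)); M=np.linalg.inv(f["extrinsics"])
def px(p):
    p=M@np.append(p,1); return p[:2]/p[2]*fl+[f["cx"],f["cy"]]
for z in(.245,.264,.285,.329): print(z,px([.417,.199,z]).round(1),(px([.417,.199,z])*.75).round(1))
im=cv2.imread("pics/both1.png"); print(im.shape)
cv2.imwrite("pics/z6.png",cv2.resize(im[20:100,170:260],None,fx=6,fy=6,interpolation=cv2.INTER_NEAREST))
E
```

```text
0.245 [287.7 128. ] [215.8  96. ]
0.264 [287.3 119.8] [215.5  89.8]
0.285 [286.8 110.5] [215.1  82.9]
0.329 [285.8  90. ] [214.3  67.5]
(600, 480, 3)
```

View pics/z6.png

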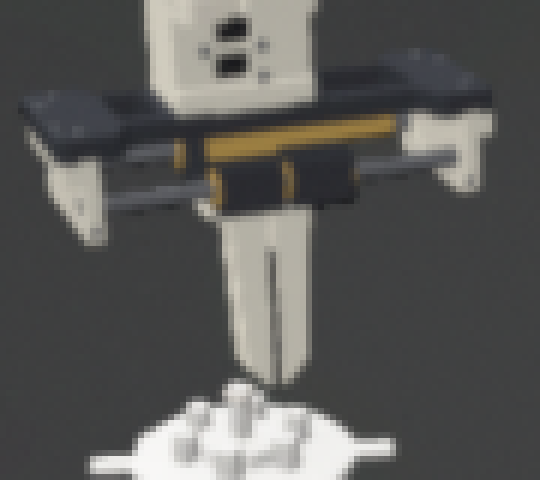

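Good find: at reported z=0.245 the tip appears at pixel (288,112), so the real fingertips end about 38 mm above the reported TCP. They have been skimming just over the sleeve without touching it. I'll lift, back off and measure the tip properly.

>>> servo_tool(plan=[[0,0,0,-0.03,0,0,0],[0,0,0,-0.1,0,0,0],[0,0,-0.05,-0.25,0,0,0],[0,0,-0.1,-0.4,0,0,0],[0,0,-0.148,-0.55,0,0,0],[0,0,-0.148,-0.65,0,0,0],[0,0,-0.148,-0.72,0,0,0],[0,0,-0.148,-0.72,0,0,0]])

```text
time_s: 8.15
ee_pos: [0.4134, 0.2023, 0.2026]
tcp_rot: [[-0.259, 0.966, 0.003], [0.966, 0.259, 0.001], [0.0, 0.003, -1.0]]
ft_force: [0.3, -0.3, -0.8]
opening: 0.0004
grasp_force: 0.0
```

```bash
python3 - <<'E'
import sys; sys.argv=["t"]
exec(open("t.py").read())
P=loc(pts(f)); e=loc(o["ee_pos"])
print(np.round(o["ee_pos"],4),fit(f))
m=(abs(P[...,0]-e[0])<.03)&(abs(P[...,1]-e[1])<.025)&(P[...,2]>e[2]-.03)&(P[...,2]<e[2]+.14)
for lo in np.arange(e[2]-.02,e[2]+.13,.006):
    q=P[m&(P[...,2]>=lo)&(P[...,2]<lo+.006)]
    if len(q): v=np.where(m&(P[...,2]>=lo)&(P[...,2]<lo+.006)); print((lo-e[2]).round(3),len(q),(q[:,0].min()-e[0]).round(4),(q[:,0].max()-e[0]).round(4),q[:,1].min().round(3),q[:,1].max().round(3),v[0].max())
vv,uu=np.where(m);print(uu.min(),uu.max(),vv.min(),vv.max())
np.savez("side7.npz",**f)
E
```

```text
8.2 [-0.0979  0.0014  0.2005] F loc [0.17 0.66] -0.84 tool y [9.658e-01 2.592e-01 9.000e-04]
236 x [-0.0584 -0.0399 -0.0233] y -0.036 0.03 z [0.0556 0.0598]
fit (160, np.int64(148), np.float64(-0.0439))
[0.413  0.2022 0.2005] (160, np.int64(148), np.float64(-0.0439))
0.07 13 0.0015 0.0152 -0.009 -0.004 116
0.076 25 -0.0175 0.0148 -0.01 0.007 115
0.082 34 -0.0178 0.0158 -0.01 0.007 113
0.088 48 -0.0178 0.0163 -0.01 0.008 111
0.094 55 -0.0187 0.0157 -0.011 0.01 108
0.1 51 -0.019 0.0159 -0.011 0.008 105
0.106 54 -0.0194 0.0162 -0.01 0.003 102
0.112 51 -0.0199 0.0165 -0.009 0.008 100
0.118 15 -0.0295 0.0096 -0.01 0.001 97
0.124 6 -0.0299 -0.0279 -0.011 -0.001 96
266 293 84 116
```

>>> servo_tool(plan=[[0,0,0,-0.15,0,0,0],[0,0,0,-0.3,0,0,0],[0,0,0,-0.4,0,0,0],[0,0,0,-0.4,0,0,0],[0,0,0,-0.4,0,0,0]])

```text
time_s: 8.7
ee_pos: [0.4127, 0.202, 0.2985]
tcp_rot: [[-0.259, 0.966, -0.002], [0.966, 0.259, -0.001], [-0.0, -0.002, -1.0]]
ft_force: [0.4, 0.1, -0.0]
opening: 0.0007
grasp_force: 0.0
```

```bash
python3 - <<'E'
import sys; sys.argv=["t"]
exec(open("t.py").read())
P=loc(pts(f)); e=loc(o["ee_pos"])
m=(abs(P[...,0]-e[0])<.03)&(abs(P[...,1]-e[1])<.025)&(P[...,2]>e[2]-.03)&(P[...,2]<e[2]+.14)
for lo in np.arange(e[2]-.02,e[2]+.13,.006):
    k=m&(P[...,2]>=lo)&(P[...,2]<lo+.006); q=P[k]
    if len(q): print((lo-e[2]).round(3),len(q),(q[:,0].min()-e[0]).round(4),(q[:,0].max()-e[0]).round(4),q[:,1].min().round(3),q[:,1].max().round(3),np.where(k)[0].max())
cv2.imwrite("pics/z8.png",cv2.resize(f["color"][30:150,220:350,::-1],None,fx=5,fy=5,interpolation=cv2.INTER_NEAREST))
M=np.linalg.inv(f["extrinsics"]); fl=200/np.tan(np.radians(f["fovy"]/2))
for d in(0,.03,.04,.05):
    p=M@np.append(np.array(o["ee_pos"])+[0,0,d],1); print(d,((p[:2]/p[2]*fl+[f["cx"],f["cy"]]-[220,30])*5).round())
E
```

```text
8.75 [-0.0984  0.0013  0.298 ] F loc [-0.05  0.83] -0.67 tool y [ 0.9658  0.2592 -0.0028]
238 x [-0.0589 -0.0398 -0.0226] y -0.036 0.03 z [0.0558 0.0594]
fit (165, np.int64(153), np.float64(-0.044))
0.04 20 -0.0093 0.0099 -0.009 -0.004 86
0.046 40 -0.0148 0.0124 -0.011 -0.005 84
0.052 51 -0.016 0.0145 -0.011 0.009 81
0.058 56 -0.0163 0.0147 -0.01 0.008 78
0.064 57 -0.0165 0.0157 -0.009 0.007 75
0.07 55 -0.0168 0.0151 -0.011 0.009 72
0.076 60 -0.0174 0.0158 -0.01 0.007 70
0.082 58 -0.018 0.0156 -0.01 0.009 66
0.088 70 -0.0183 0.0161 -0.01 0.011 63
0.094 59 -0.0183 0.0169 -0.012 0.006 59
0.1 66 -0.0189 0.0161 -0.01 0.01 56
0.106 70 -0.0191 0.0167 -0.01 0.008 53
0.112 63 -0.0194 0.0171 -0.01 0.005 50
0.118 56 -0.0296 0.0278 -0.012 0.006 47
0.124 10 -0.0299 -0.0262 -0.02 -0.002 44
0.13 8 -0.0295 -0.0286 -0.015 0.023 41
0 [321. 371.]
0.03 [317. 300.]
0.04 [316. 276.]
0.05 [315. 251.]
```

View pics/z8.png

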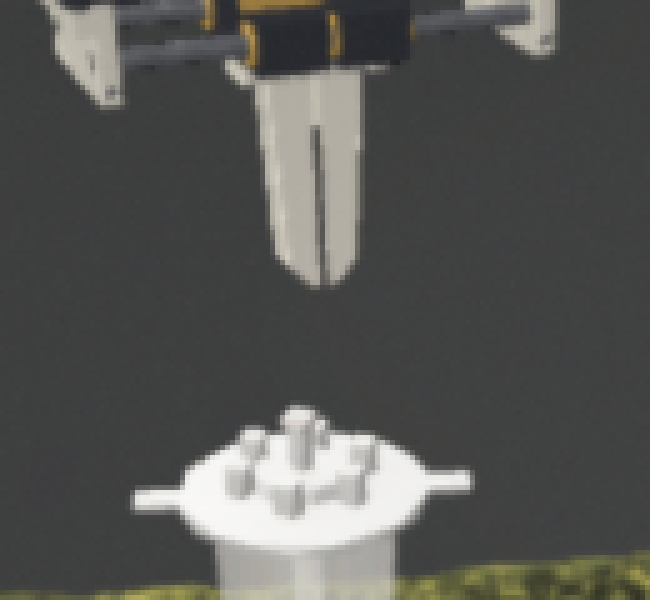

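The tip ends at crop row 285, which is 37–38 mm above the reported TCP. It is bevelled over its last 12 mm or so, and the half-thickness above that is about 15 mm. I'll correct z by 38 mm and descend again behind the sleeve.

>>> servo_tool(plan=[[0,0,0,0.12,0,0,0],[0,0,0,0.28,0,0,0],[0,0,0,0.44,0,0,0],[0,0,0,0.6,0,0,0],[0,0,0,0.74,0,0,0],[0,0,0,0.86,0,0,0],[0,0,0,0.94,0,0,0],[0,0,0,0.94,0,0,0]])

```text
time_s: 9.55
ee_pos: [0.4103, 0.2011, 0.0607]
tcp_rot: [[-0.259, 0.966, -0.006], [0.966, 0.259, -0.003], [-0.001, -0.007, -1.0]]
ft_force: [0.3, -0.0, 0.3]
opening: 0.0005
grasp_force: 0.0
```

```bash
python3 t.py;  python3 -c "
from h import *
from station import robot
print(*go(robot.get_obs(),-.097,.002,-.021))"
```

```text
9.6 [-0.0997  0.0011  0.0631] F loc [-0.17 -0.13] 1.33 tool y [ 0.9658  0.2592 -0.004 ]
233 x [-0.0589 -0.0399 -0.0224] y -0.036 0.03 z [0.0561 0.0595]
fit (161, np.int64(150), np.float64(-0.0437))
[ 0.4137  0.203  -0.021 ] [0.0036 0.0121 0.3362] [-0.0013  0.0002  0.0003]
```

>>> servo_tool(plan=[[0,0.003,0.008,0.05,0,0,0],[0,0.003,0.01,0.1,0,0,0],[0,0.003,0.01,0.16,0,0,0],[0,0.003,0.01,0.22,0,0,0],[0,0.003,0.01,0.27,0,0,0],[0,0.003,0.01,0.31,0,0,0],[0,0.003,0.01,0.335,0,0,0],[0,0.003,0.01,0.335,0,0,0]])

```text
time_s: 10.4
ee_pos: [0.4145, 0.2033, -0.0194]
tcp_rot: [[-0.259, 0.966, -0.001], [0.966, 0.259, -0.0], [-0.0, -0.001, -1.0]]
ft_force: [-1.0, 0.1, 0.9]
opening: 0.0002
grasp_force: 0.0
```

```bash
python3 t.py;  python3 -c "
from h import *
from station import robot
print(*go(robot.get_obs(),-.088,.002,-.021))"
```

```text
10.45 [-0.0957  0.0021 -0.0186] F loc [-0.45  0.38] 1.19 tool y [ 9.658e-01  2.593e-01 -3.000e-04]
236 x [-0.0581 -0.0402 -0.0225] y -0.036 0.031 z [0.0559 0.0595]
fit (163, np.int64(151), np.float64(-0.043))
[ 0.4224  0.2053 -0.021 ] [-0.0004  0.0309  0.0094] [-0.0001  0.      0.0004]
```

>>> servo_tool(plan=[[0,0,0.008,0.002,0,0,0],[0,0,0.016,0.004,0,0,0],[0,0,0.024,0.006,0,0,0],[0,0,0.032,0.006,0,0,0],[0,0,0.04,0.006,0,0,0],[0,0,0.047,0.006,0,0,0],[0,0,0.054,0.006,0,0,0],[0,0,0.061,0.006,0,0,0]])

```text
time_s: 11.25
ee_pos: [0.4298, 0.2074, -0.02]
tcp_rot: [[-0.259, 0.966, -0.0], [0.966, 0.259, -0.0], [-0.0, -0.0, -1.0]]
ft_force: [0.2, 0.1, 0.5]
opening: 0.0003
grasp_force: 0.0
```

```bash
python3 t.py
```

```text
11.3 [-0.0801  0.0021 -0.02  ] F loc [0.36 0.13] -1.19 tool y [9.658e-01 2.592e-01 1.000e-04]
255 x [-0.0584 -0.0386 -0.0193] y -0.036 0.03 z [0.0557 0.0595]
fit (180, np.int64(165), np.float64(-0.04))
```

The sleeve is moving: its centre went from -44 to -40 mm, and it sits 40 mm ahead of the TCP. I'll keep pushing at a steady 25 mm/s.

>>> servo_tool(plan=[[0,0,0.01,0,0,0,0],[0,0,0.02,0,0,0,0],[0,0,0.03,0,0,0,0],[0,0,0.04,0,0,0,0],[0,0,0.05,0,0,0,0],[0,0,0.06,0,0,0,0],[0,0,0.07,-0.002,0,0,0],[0,0,0.08,-0.004,0,0,0]])

```text
time_s: 12.1
ee_pos: [0.449, 0.2126, -0.019]
tcp_rot: [[-0.259, 0.966, -0.0], [0.966, 0.259, -0.0], [-0.0, -0.0, -1.0]]
ft_force: [-1.8, -0.9, 1.7]
opening: 0.0004
grasp_force: 1.2
```

```bash
python3 t.py
```

```text
12.15 [-0.06    0.0021 -0.0189] F loc [0.1  0.32] -0.48 tool y [ 0.9658  0.2592 -0.    ]
352 x [-0.0448 -0.0269 -0.0005] y -0.036 0.032 z [0.0545 0.0608]
fit (240, np.int64(223), np.float64(-0.021))
```

>>> servo_tool(plan=[[0,0,0.01,-0.002,0,0,0],[0,0,0.02,-0.004,0,0,0],[0,0,0.03,-0.006,0,0,0],[0,0,0.04,-0.008,0,0,0],[0,0,0.05,-0.011,0,0,0],[0,0,0.06,-0.013,0,0,0],[0,0,0.07,-0.015,0,0,0],[0,0,0.08,-0.017,0,0,0]])

```text
time_s: 12.95
ee_pos: [0.4684, 0.2178, -0.0148]
tcp_rot: [[-0.259, 0.966, -0.0], [0.966, 0.259, 0.0], [0.0, -0.0, -1.0]]
ft_force: [-1.9, -0.1, 1.0]
opening: 0.0004
grasp_force: 1.2
```

```bash
python3 t.py
```

```text
13.0 [-0.0398  0.0022 -0.0146] F loc [-0.88 -0.99] 1.34 tool y [9.658e-01 2.592e-01 4.000e-04]
367 x [-0.0255 -0.0078  0.0189] y -0.036 0.03 z [0.0587 0.0645]
fit (234, np.int64(216), np.float64(-0.0005))
```

Tracking is exact, with the sleeve 39–40 mm ahead. Continuing up the slope.

>>> servo_tool(plan=[[0,0,0.01,-0.002,0,0,0],[0,0,0.02,-0.004,0,0,0],[0,0,0.03,-0.006,0,0,0],[0,0,0.04,-0.008,0,0,0],[0,0,0.05,-0.011,0,0,0],[0,0,0.06,-0.013,0,0,0],[0,0,0.07,-0.015,0,0,0],[0,0,0.08,-0.017,0,0,0]])

```text
time_s: 13.8
ee_pos: [0.4878, 0.223, -0.0105]
tcp_rot: [[-0.259, 0.966, 0.0], [0.966, 0.259, 0.0], [-0.0, 0.0, -1.0]]
ft_force: [-2.9, -0.8, 1.0]
opening: 0.0006
grasp_force: 1.2
```

```bash
python3 t.py
```

```text
13.85 [-0.0199  0.0022 -0.0104] F loc [-1.47 -0.57] -0.03 tool y [9.658e-01 2.592e-01 4.000e-04]
362 x [-0.0054  0.0127  0.0391] y -0.036 0.032 z [0.0627 0.0693]
fit (227, np.int64(212), np.float64(0.0188))
```

>>> servo_tool(plan=[[0,0,0.01,-0.002,0,0,0],[0,0,0.02,-0.004,0,0,0],[0,0,0.03,-0.006,0,0,0],[0,0,0.04,-0.008,0,0,0],[0,0,0.05,-0.011,0,0,0],[0,0,0.06,-0.013,0,0,0],[0,0,0.07,-0.015,0,0,0],[0,0,0.08,-0.017,0,0,0]])

```text
time_s: 14.65
ee_pos: [0.5071, 0.2282, -0.0063]
tcp_rot: [[-0.259, 0.966, -0.0], [0.966, 0.259, 0.0], [0.0, -0.0, -1.0]]
ft_force: [-2.1, -1.6, 1.6]
opening: 0.0007
grasp_force: 1.2
```

```bash
python3 t.py
```

```text
14.7 [ 0.0001  0.0022 -0.0061] F loc [-0.75  0.06] -0.16 tool y [9.658e-01 2.592e-01 4.000e-04]
359 x [0.0146 0.0313 0.0579] y -0.036 0.032 z [0.0669 0.0735]
fit (219, np.int64(207), np.float64(0.0393))
```

>>> servo_tool(plan=[[0,0,0.01,-0.002,0,0,0],[0,0,0.02,-0.004,0,0,0],[0,0,0.03,-0.006,0,0,0],[0,0,0.04,-0.008,0,0,0],[0,0,0.05,-0.011,0,0,0],[0,0,0.06,-0.013,0,0,0],[0,0,0.07,-0.015,0,0,0],[0,0,0.08,-0.017,0,0,0]])

```text
time_s: 15.5
ee_pos: [0.5264, 0.2333, -0.002]
tcp_rot: [[-0.259, 0.966, -0.0], [0.966, 0.259, -0.0], [-0.0, -0.0, -1.0]]
ft_force: [-3.0, -0.9, 1.0]
opening: 0.0003
grasp_force: 1.2
```

```bash
python3 t.py
```

```text
15.55 [ 0.0201  0.0022 -0.0019] F loc [-0.55  0.04] -0.38 tool y [9.658e-01 2.593e-01 4.000e-04]
349 x [0.0346 0.0517 0.078 ] y -0.036 0.032 z [0.0709 0.0774]
fit (215, np.int64(199), np.float64(0.059))
```

>>> servo_tool(plan=[[0,0,0.01,-0.002,0,0,0],[0,0,0.02,-0.004,0,0,0],[0,0,0.03,-0.006,0,0,0],[0,0,0.04,-0.008,0,0,0],[0,0,0.05,-0.011,0,0,0],[0,0,0.058,-0.013,0,0,0],[0,0,0.066,-0.014,0,0,0],[0,0,0.074,-0.016,0,0,0]])

```text
time_s: 16.35
ee_pos: [0.5442, 0.2381, 0.0019]
tcp_rot: [[-0.259, 0.966, -0.0], [0.966, 0.259, -0.0], [-0.0, -0.0, -1.0]]
ft_force: [-2.2, -0.5, 1.6]
opening: 0.0009
grasp_force: 1.2
```

```bash
python3 t.py
```

```text
16.4 [0.0385 0.0023 0.0021] F loc [-0.63 -0.03] 1.21 tool y [9.658e-01 2.592e-01 4.000e-04]
341 x [0.0531 0.0705 0.0981] y -0.036 0.032 z [0.0747 0.0813]
fit (222, np.int64(203), np.float64(0.0775))
```

>>> servo_tool(plan=[[0,0,0.006,-0.001,0,0,0],[0,0,0.012,-0.003,0,0,0],[0,0,0.018,-0.004,0,0,0],[0,0,0.024,-0.004,0,0,0],[0,0,0.03,-0.004,0,0,0],[0,0,0.036,-0.004,0,0,0],[0,0,0.042,-0.004,0,0,0],[0,0,0.048,-0.004,0,0,0]])

```text
time_s: 17.2
ee_pos: [0.5559, 0.2413, 0.003]
tcp_rot: [[-0.259, 0.966, 0.0], [0.966, 0.259, 0.0], [0.0, 0.0, -1.0]]
ft_force: [-0.7, 0.6, 0.2]
opening: 0.0002
grasp_force: 0.0
```

```bash
python3 t.py
```

```text
17.25 [0.0504 0.0023 0.0029] F loc [-0.81  0.04] 0.58 tool y [9.658e-01 2.592e-01 3.000e-04]
347 x [0.0651 0.0828 0.1095] y -0.036 0.032 z [0.0758 0.0827]
fit (225, np.int64(209), np.float64(0.0898))
```

>>> servo_tool(plan=[[0,0,0.005,0,0,0,0],[0,0,0.01,0,0,0,0],[0,0,0.015,0,0,0,0],[0,0,0.02,0,0,0,0],[0,0,0.024,0,0,0,0],[0,0,0.024,0,0,0,0],[0,0,0.024,0,0,0,0]])

```text
time_s: 17.95
ee_pos: [0.5615, 0.2428, 0.0029]
tcp_rot: [[-0.259, 0.966, -0.0], [0.966, 0.259, 0.0], [0.0, -0.0, -1.0]]
ft_force: [-0.4, -0.9, -0.1]
opening: 0.0006
grasp_force: 0.0
```

```bash
python3 t.py
```

```text
18.0 [0.056  0.0023 0.0029] F loc [-0.19  0.98] 0.66 tool y [ 0.9658  0.2592 -0.    ]
354 x [0.0752 0.0919 0.1178] y -0.035 0.034 z [0.0738 0.0817]
fit (244, np.int64(227), np.float64(0.1008))
```

The sleeve dropped into the seat, with its centre at 100.8 mm. Backing off and lifting clear.

>>> servo_tool(plan=[[0,0,-0.02,0,0,0,0],[0,0,-0.06,0,0,0,0],[0,0,-0.12,-0.02,0,0,0],[0,0,-0.18,-0.1,0,0,0],[0,0,-0.25,-0.25,0,0,0],[0,0,-0.32,-0.4,0,0,0],[0,0,-0.4,-0.55,0,0,0],[0,0,-0.45,-0.7,0,0,0]])

```text
time_s: 18.8
ee_pos: [0.4509, 0.213, 0.1794]
tcp_rot: [[-0.259, 0.966, 0.0], [0.966, 0.259, 0.0], [0.0, 0.0, -1.0]]
ft_force: [0.1, 0.3, 0.5]
opening: 0.0004
grasp_force: 0.0
```

>>> servo_tool(plan=[[0,0,0,-0.12,0,0,0],[0,0,0,-0.25,0,0,0],[0,0,0,-0.4,0,0,0],[0,0,0,-0.5,0,0,0],[0,0,0,-0.5,0,0,0],[0,0,0,-0.5,0,0,0],[0,0,0,-0.5,0,0,0],[0,0,0,-0.5,0,0,0]])

```text
time_s: 19.6
ee_pos: [0.4524, 0.2134, 0.3017]
tcp_rot: [[-0.259, 0.966, -0.002], [0.966, 0.259, -0.001], [-0.0, -0.002, -1.0]]
ft_force: [-0.5, -0.1, -1.1]
opening: 0.0004
grasp_force: 0.0
```

```bash
python3 t.py side9; python3 t.py
```

```text
19.65 [-0.0568  0.0021  0.3019] F loc [-0.86  0.99] 0.54 tool y [ 0.9658  0.2593 -0.0014]
399 x [0.0759 0.0888 0.117 ] y -0.035 0.033 z [0.0727 0.0799]
fit (295, np.int64(281), np.float64(0.101))
19.7 [-0.0567  0.0021  0.3021] F loc [-0.28  0.45] -0.5 tool y [ 0.9658  0.2592 -0.0011]
404 x [0.0759 0.0893 0.1185] y -0.035 0.032 z [0.0727 0.0803]
fit (296, np.int64(286), np.float64(0.1008))
```

View pics/side9.png

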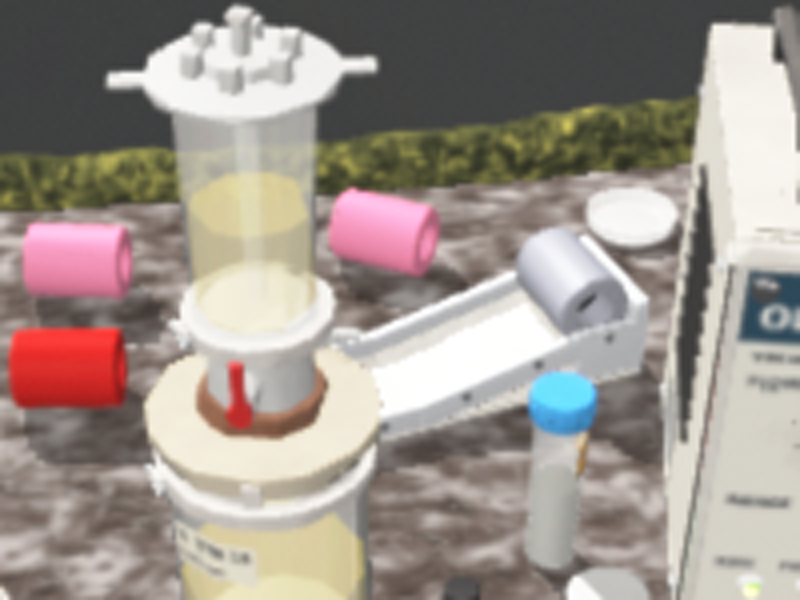

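The crop shows the sleeve seated against the stop plate at about (572,280), with the bystanders and look-alikes in place and the robot clear. Handing in.

```bash
python3 -c "
from station import robot
print(robot.job_done())"
```

```text
the job is handed in; nothing more can be done
None
```

The sleeve was rolled up the ramp at about 25 mm/s with the closed fingertips behind it and lies still in its seat against the stop plate. The robot is clear, nothing else in view was moved, and the job was handed in at about 20 s.

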